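Nest the stationery trays

TASK

Nest this set of three stationery trays so that it can be put away, working from the largest down: first get the blue tray, which lies crooked across the rim of the grey one, turned square so that it drops in and lies flat on the grey tray's floor, then lower (do not drop) the orange tray into the blue one until it lies flat on its floor. The grey tray stays standing on the desk, and the other things on the desk are left where they are.

Things in the scene. Friction and masses are not known exactly. Their poses are not given: they have to be found in the camera images.
- large_tray: Dark grey open tray, 164 mm along its x, 116 along its y, 36 high outside; 156 x 108 inside; hard plastic, straight walls and floor 4 mm thick, same when turned half round. Origin: centre of underside, z up. Loose, 0.2 kg, upright on the desk, at any yaw.
- medium_tray: Blue open tray, 138 mm along its x, 90 along its y, 36 high outside; 130 x 82 inside; hard plastic, straight walls and floor 4 mm thick, same when turned half round. Origin: centre of underside, z up. Loose, 0.13 kg. Starts flat on the grey tray's rim, 30 to 90 degrees out of line with it either way; slides easily there. Drops in when square within 7 degrees and central within 9 mm; home, its origin is 4 mm above the grey tray's.
- small_tray: Orange open tray, 112 mm along its x, 62 along its y, 36 high outside; 104 x 54 inside; hard plastic, straight walls and floor 4 mm thick, same when turned half round. Origin: centre of underside, z up. Loose, 0.08 kg, upright on the desk, at any yaw; can be gripped across its 62 mm. Home, its origin is 4 mm above the blue tray's; 9 to 10 mm of play each side.
- stapler: red and black stapler, 145 x 36 x 55 mm, standing on the desk; not part of the job. Origin: centre of its underside.
- tape_dispenser: black desk tape dispenser, 150 x 58 x 86 mm, standing on the desk; not part of the job. Origin: centre of its underside.
- mug: white mug, 80 mm across, 94 mm high, handle along its +y, standing on the desk; not part of the job. Origin: centre of its underside.
- note_block: block of coloured sticky notes, 76 x 76 x 28 mm, standing on the desk; not part of the job. Origin: centre of its underside.
- calculator: dark grey desk calculator, 150 x 105 x 22 mm, standing on the desk; not part of the job. Origin: centre of its underside.
- hole_punch: grey and black two-hole paper punch, 105 x 120 x 70 mm, standing on the desk; not part of the job. Origin: centre of its underside.
- pen_pot: dark metal pot with pens in it, 82 mm across, 160 mm high over the pens, standing on the desk; not part of the job. Origin: centre of its underside.
Mind the look-alikes: they are no part of the job. What is shaped like the medium_tray but turquoise is not meant. What is shaped like the small_tray but purple is not meant.

How it is judged:
By the outcome, as a careful person would: the job done as asked, in the order asked, and still so for the second after the job is handed in, with the robot touching nothing.
It also fails if it takes over 58 s, if anything falls off the work surface, if the arm or the gripper's body presses on something with over 40 N, if the wrist force passes 120 N, or if a joint passes its speed limit or range.

ROBOT

A 6-joint arm with a two-finger parallel gripper is mounted at the origin on the work surface. World frame = base frame: x ahead of the robot, y to its left, z up, the work surface at z = 0. Lengths are in m, angles in rad, forces in N, time in s.
With the tool pointing down it reaches from about 0.325 to 0.775 m from the base axis. Payload 5.5 kg.
Tool frame: the origin (TCP) lies between the finger pads; the fingertips stand 8 mm ahead of it and the grasp point (between the pads) lies 11 mm behind it (tcp_to_tips is the distance from the TCP to the fingertips, in m); z points along the fingers, y is the line along which they close (so a half turn about z gives the same grasp; the last joint's range is limited). The gripper opens to 88 mm and grips with 3 to 60 N. Pads are 20 mm wide; open, the fingers measure 115 mm over their backs; the gripper's body (75 mm by 178 mm) begins 61 mm behind the grasp point.
Start: joints at [-1.2, 0.091, 1.231, -0, 1.82, -0.057], TCP at [0.249, -0.546, 0.231] pointing down, gripper open.
Joint ranges: [-2.87, 2.87], [-0.86, 2.18], [0.17, 2.46], [-1.51, 4.65], [0.06, 2.69], [-2.65, 2.65]. Speed limits (rad/s): [2.57, 2.57, 3.01, 3.14, 3.14, 3.14].

INTERFACE

Orientations are given as a unit quaternion [w, x, y, z].
In Python, from bench import * gives the robot as it stands. Calls block until the motion is done:
- move_to(position, orientation): joint-space move of the TCP to a pose.
- move_l(position, speed=0.15, orientation=None): straight line of the TCP; orientation=None keeps the orientation; speed is the mean speed in m/s.
- movej(angles): joint-space move.
- gripper_open() and close(): open the fingers fully, or close them until they stop; the grip force is fixed at half the most.
- hold(seconds).
- inverse_kinematics(position, orientation): joint angles nearest the present ones, or None.
- state(): the state.
- get_image(name): name is "scene" or "top"; returns a dict with "frame" (400x640x3 uint8, blue, green, red), "depth" (400x640 float32, m along the optical axis (not along the pixel's ray), 0 where there is no reading), "camera_matrix" (3x3 intrinsics, pixels), "view" (4x4, takes a point from world to camera coordinates). Camera axes: x right, y up, looking along -z (the intrinsics and any distortion apply to the point x, -y, -z); pixel columns grow to the right and rows downward; lengths in m; the calibration is good to about 2 mm. A picture is of the moment at which its call begins.
A pose or a line that the arm cannot do raises IKError and nothing moves.
- job_done(): hands the job in; it is judged then, once.
The state is a dict: "time": time; "joint_pos": joint angles; "dq": joint speeds; "joint_torque": joint torques, N m; "ee_pos": TCP position; "ee_rot": TCP orientation; "ft_force": force on the tool from outside, world axes, zero at the start; "moment": the same for the moment, N m; "finger_gap": finger opening in m; "finger_force": force on a finger pad.
Only numpy, scipy, OpenCV 4.12 (cv2) and the standard library are available. Lean on these libraries where they do the work, as an engineer would, in place of code of your own. Each camera call takes 0.05 s, during which the arm holds its last target. There are 200 camera calls.

## Working session

There is one attempt and no reset: what is moved stays moved. The work goes in short steps, each a Python script; the robot and the scene stay as the last script left them, time stands still between calls to the robot, and variables do not carry over. Pictures are saved under pics/ and viewed, at most 10 in all, crops included, and the job is handed in when it is done.

```bash
mkdir -p pics; ls; cat > h.py <<'E'
from bench import *
import numpy as np, cv2
def snap(n,fn=None):
    d=get_image(n)
    if fn: cv2.imwrite('pics/'+fn,d['frame'])
    return d
def cloud(d):
    K=np.array(d['camera_matrix']);V=np.array(d['view']);Z=d['depth']
    v,u=np.mgrid[0:Z.shape[0],0:Z.shape[1]]
    P=np.stack([(u-K[0,2])/K[0,0]*Z,-(v-K[1,2])/K[1,1]*Z,-Z,np.ones_like(Z)],-1)
    return (P@np.linalg.inv(V).T)[...,:3]
E
python3 - <<'E'
from h import *
for n in('scene','top'):
    d=snap(n,n+'0.png'); print(d['camera_matrix'],d['view'],[k for k in d]); np.savez(n+'0.npz',**{k:d[k] for k in('frame','depth','camera_matrix','view')})
print(state())
E
```

```text
pics
[[488.52036912   0.         317.72645663]
 [  0.         488.52036912 203.45850237]
 [  0.           0.           1.        ]] [[-0.70295463  0.71119628 -0.00739267  0.42049279]
 [-0.59629948 -0.58366025  0.55115119  0.28524528]
 [ 0.38766187  0.39184253  0.83437265 -1.89337139]
 [ 0.          0.          0.          1.        ]] ['frame', 'depth', 'camera_matrix', 'view']
[[458.76145382   0.         309.03374777]
 [  0.         458.76145382 195.42525751]
 [  0.           0.           1.        ]] [[ 0.02581572 -0.99948128  0.0192541  -0.04360759]
 [ 0.98057304  0.02906436  0.19398911 -0.596352  ]
 [-0.19444809  0.01387208  0.98081472 -1.18555246]
 [ 0.          0.          0.          1.        ]] ['frame', 'depth', 'camera_matrix', 'view']
{'time': 0.1, 'joint_pos': array([-1.19970179e+00,  9.17868391e-02,  1.23174786e+00, -3.24676245e-05,
        1.81982262e+00, -5.67276375e-02]), 'dq': array([-3.34333920e-04, -2.04124280e-03, -3.00995785e-03,  2.70104507e-07,
       -4.28147578e-04,  2.18878016e-05]), 'joint_torque': array([ 3.53511656e-03, -4.47856987e+01, -4.07569063e+01,  7.00451201e-02,
        2.84889643e-02, -1.00577402e-04]), 'ee_pos': array([ 0.2488145 , -0.54569555,  0.22962794]), 'ee_rot': array([-8.68990638e-04,  9.77208597e-01,  2.12279481e-01, -1.53660067e-04]), 'ft_force': array([-0.15609364, -0.16289957, -0.56840752]), 'moment': array([-0.07187132, -0.02154034, -0.02377717]), 'finger_force': 0.0, 'finger_gap': 0.08790111929495095}
```

View pics/top0.png

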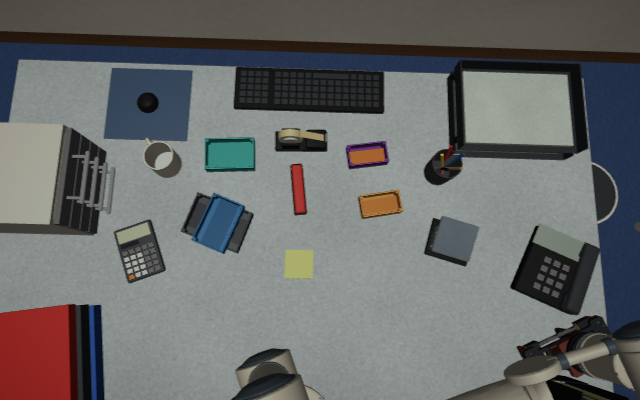

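View pics/scene0.png

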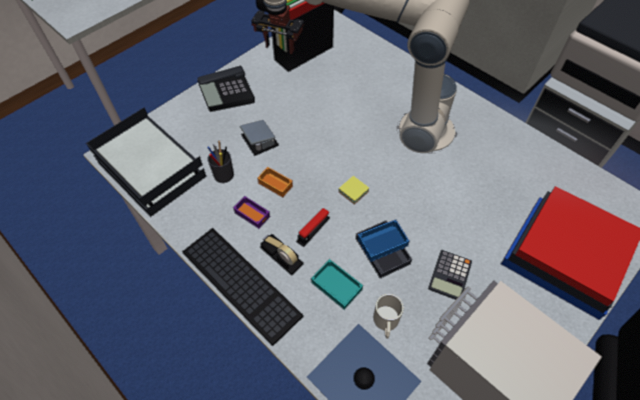

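The top view shows the blue tray at (219,222) across the grey one, with grey corners at (200,210) and (240,235). The orange tray is at (380,204).

Possible mix-ups:
- Turquoise tray at (230,154), purple-rimmed tray with an orange inside at (367,155): both look-alikes.
- Calculator at (140,250), hole punch at (452,240): both grey.

My choice is blue (219,222) and orange (380,204).

```bash
cat >> h.py <<'E'
def rect(P):
    (c,s,a)=cv2.minAreaRect((P[:,:2]*1000).astype(np.float32))
    if s[0]<s[1]: s=s[::-1];a+=90
    return np.array(c)/1000,s,(a+90)%180-90
E
python3 - <<'E'
from h import *
out=[]
for n,bx in(('top',[(175,185,260,258),(340,180,415,225)]),('scene',[(345,210,420,285),(250,160,300,202)])):
    d=dict(np.load(n+'0.npz'));P=cloud(d);f=d['frame'];hsv=cv2.cvtColor(f,cv2.COLOR_BGR2HSV)
    for i,(x0,y0,x1,y1) in enumerate(bx):
        p=P[y0:y1,x0:x1].reshape(-1,3);h=hsv[y0:y1,x0:x1].reshape(-1,3).astype(int)
        print(n,i,'z pct',np.percentile(p[:,2],[1,10,50,90,99]).round(3))
        if i==0:
            blue=(h[:,0]>98)&(h[:,0]<125)&(h[:,1]>110)
            m=blue&(p[:,2]>.06)&(p[:,2]<.085);print(' blue rim',m.sum(),rect(p[m]), np.median(p[blue,2]))
            g=(h[:,2]<70)&~blue&(p[:,2]>.028)&(p[:,2]<.045);print(' grey rim',g.sum(),rect(p[g]))
        else:
            o=(h[:,0]<22)&(h[:,1]>110);m=o&(p[:,2]>.028);print(' orange',m.sum(),rect(p[m]),rect(p[o]))
    for (x0,y0,x1,y1) in bx:out.append(cv2.resize(f[y0-5:y1+5,x0-5:x1+5],(400,300),interpolation=cv2.INTER_CUBIC))
cv2.imwrite('pics/crops.png',np.vstack([np.hstack(out[:2]),np.hstack(out[2:])]))
E
```

```text
top 0 z pct [-0.004 -0.001  0.004  0.045  0.075]
 blue rim 367 (array([0.51499982, 0.21187534]), (137.1147918701172, 91.15967559814453), -21.32672882080078) 0.04222327390648073
 grey rim 252 (array([0.52131451, 0.22162231]), (165.1696319580078, 115.12444305419922), 70.82454681396484)
top 1 z pct [-0.005 -0.002  0.002  0.014  0.04 ]
 orange 220 (array([ 0.50958646, -0.12721034]), (374.4055480957031, 100.46671295166016), -52.301429748535156) (array([ 0.51032355, -0.12664067]), (374.4055480957031, 102.32986450195312), -52.301429748535156)
scene 0 z pct [-0.007 -0.003  0.003  0.047  0.075]
 blue rim 315 (array([0.51708118, 0.21273495]), (141.67050170898438, 93.39896392822266), -21.312477111816406) 0.04364155315249041
 grey rim 133 (array([0.56916632, 0.20772049]), (210.20101928710938, 164.12522888183594), -19.42707061767578)
scene 1 z pct [-0.008 -0.003  0.002  0.026  0.039]
 orange 159 (array([0.85287488, 0.18114304]), (1096.2423095703125, 112.74404907226562), 56.86815643310547) (array([0.85287488, 0.18114304]), (1096.2423095703125, 112.74404907226562), 56.86815643310547)
```

View pics/crops.png

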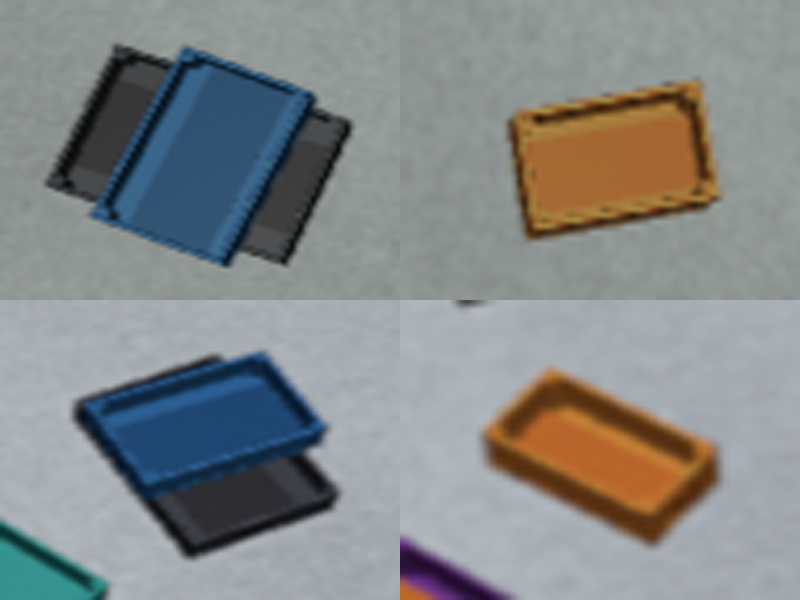

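The crops confirm the choices: the blue tray lies across the grey one, and the orange tray has no purple rim. The fitted sizes (137x91 and 165x115 mm) match the description. I'll pinch one long blue wall, lift, turn about 90° and lower. The outer finger (13.5 mm) is thicker than the 9 mm play, so I'll grip shallowly.

```bash
cat >> h.py <<'E'
from scipy.spatial.transform import Rotation as Rot
def Q(a):  # a: world direction (deg) of tool y, pointing down
    c,s=np.cos(np.radians(a)),np.sin(np.radians(a))
    x,y,z,w=Rot.from_matrix(np.array([[-s,c,0],[c,s,0],[0,0,-1]]).T.reshape(3,3)).as_quat()
    return [w,x,y,z]
def u(a): return np.array([np.cos(np.radians(a)),np.sin(np.radians(a))])
def p3(c,z): return [float(c[0]),float(c[1]),float(z)]
E
python3 - <<'E'
from h import *
R=Rot.from_quat(np.roll(Q(30),-1)).as_matrix();print(R.round(2))
d=dict(np.load('top0.npz'));P=cloud(d);h=cv2.cvtColor(d['frame'],cv2.COLOR_BGR2HSV)
p=P[180:225,340:415].reshape(-1,3);h=h[180:225,340:415].reshape(-1,3).astype(int)
m=(h[:,0]<22)&(h[:,1]>110)&(p[:,2]>.028)&(p[:,2]<.045)&(abs(p[:,0]-.57)<.15)&(abs(p[:,1]+.16)<.15)
k=np.abs(p[:,:2]-np.median(p[m,:2],0)).max(1)<.08
print('orange',rect(p[m&k]),(m&k).sum())
B=np.array([.515,.212]);G=np.array([.5213,.2216]);yb,yg=-21.3,70.8
for off in(90,-90):
  for f in(0,180):          # tool y direction flip
    for turn in(yg-yb,yg-yb-180):
      c=B+.043*u(yb+off); e=G+.043*u(yb+turn+off)
      a=inverse_kinematics(p3(c,.068),Q(yb+90+f)); b=inverse_kinematics(p3(e,.1),Q(yb+90+f+turn))
      print(off,f,round(turn),c,e,None if a is None else np.round(a,2),None if b is None else np.round(b,2))
E
```

```text
[[-0.5   0.87  0.  ]
 [ 0.87  0.5   0.  ]
 [ 0.    0.   -1.  ]]
orange (array([ 0.58603326, -0.225547  ]), (111.10157775878906, 62.57001495361328), -79.80754470825195) 217
90 0 92 [0.5306198  0.25206272] [0.48069182 0.23574127] [ 0.39  0.09  1.52 -0.    1.53 -0.81] [ 0.39 -0.07  1.62 -0.    1.59 -2.41]
90 0 -88 [0.5306198  0.25206272] [0.56190818 0.20745873] [ 0.39  0.09  1.52 -0.    1.53 -0.81] [ 0.3   0.1   1.45 -0.    1.59  0.63]
90 180 92 [0.5306198  0.25206272] [0.48069182 0.23574127] [ 0.39  0.09  1.52 -0.    1.53  2.33] [ 0.39 -0.07  1.62 -0.    1.59  0.73]
90 180 -88 [0.5306198  0.25206272] [0.56190818 0.20745873] [ 0.39  0.09  1.52 -0.    1.53  2.33] [ 0.3   0.1   1.45 -0.    1.59 -2.51]
-90 0 92 [0.4993802  0.17193728] [0.56190818 0.20745873] [ 0.27 -0.07  1.68 -0.    1.53 -0.93] [ 0.3   0.1   1.45 -0.    1.59 -2.51]
-90 0 -88 [0.4993802  0.17193728] [0.48069182 0.23574127] [ 0.27 -0.07  1.68 -0.    1.53 -0.93] [ 0.39 -0.07  1.62 -0.    1.59  0.73]
-90 180 92 [0.4993802  0.17193728] [0.56190818 0.20745873] [ 0.27 -0.07  1.68 -0.    1.53  2.21] [ 0.3   0.1   1.45 -0.    1.59  0.63]
-90 180 -88 [0.4993802  0.17193728] [0.48069182 0.23574127] [ 0.27 -0.07  1.68 -0.    1.53  2.21] [ 0.39 -0.07  1.62 -0.    1.59 -2.41]
```

```bash
python3 - <<'E'
from h import *
B=np.array([.515,.212]);yb=-21.3;c=B+.043*u(yb+90)
move_to(p3(c,.13),Q(yb+90)); move_l(p3(c,.068),speed=.1)
s=state();print(s['time'],s['ee_pos'],s['ft_force'])
close(); s=state();print(s['finger_gap'],s['finger_force'],s['ft_force'])
move_l(p3(c,.118),speed=.08); s=state();print(s['time'],s['ee_pos'],s['finger_gap'],s['ft_force'])
a=snap('top');b=snap('scene')
np.savez('t1.npz',**{k:a[k] for k in('frame','depth','camera_matrix','view')})
cv2.imwrite('pics/a.png',np.hstack([cv2.resize(a['frame'][160:280,160:280],(400,400)),cv2.resize(b['frame'][180:300,320:440],(400,400))]))
E
```

```text
3.8583 [0.53092332 0.25216456 0.06857557] [-0.22246209  0.76430243  0.2899625 ]
0.0037444352290274107 30.000057220458984 [ 0.81966483  1.13915806 -0.24147577]
5.8833 [0.53047996 0.25201523 0.11770066] 0.0036384646794573707 [-0.39328634 -0.28636673 -1.03118513]
```

View pics/a.png

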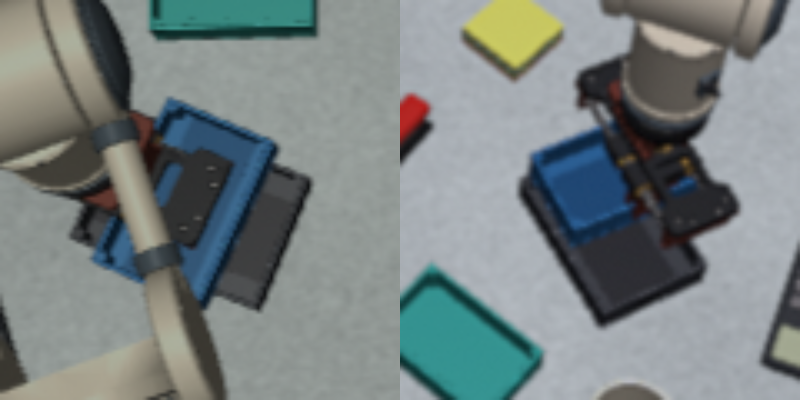

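The blue tray is held level at its wall (left panel about (180,200)), and the grey tray stays put below it. Now I'll turn it and lower it.

```bash
python3 - <<'E'
from h import *
G=np.array([.5213,.2216]);ty=70.8+180+90-360; e=G+.043*u(ty); print(e,ty)
move_to(p3(e,.118),Q(ty)); s=state();print(s['time'],s['ee_pos'],s['ft_force'])
move_l(p3(e,.0500),speed=.05); s=state();print(s['time'],s['ee_pos'],s['finger_gap'],s['ft_force'],s['moment'])
a=snap('top');b=snap('scene')
cv2.imwrite('pics/b.png',np.hstack([cv2.resize(a['frame'][160:280,160:280],(400,400)),cv2.resize(b['frame'][180:300,320:440],(400,400))]))
E
```

```text
[0.56190818 0.20745873] -19.19999999999999
7.2833 [0.56177557 0.20750061 0.11777001] [ 0.02467915 -0.23323306 -0.93697187]
8.7917 [0.56216699 0.20753627 0.05050115] 0.00388713524341755 [-0.26338972  0.06692327 -1.03450894] [-0.03708138 -0.09734252 -0.07836013]
```

View pics/b.png

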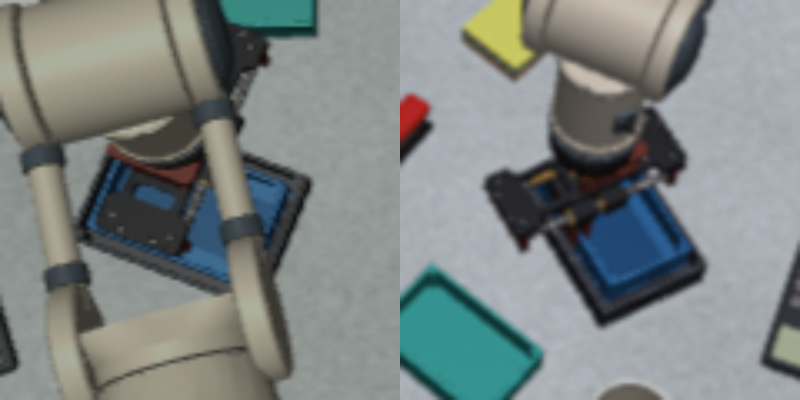

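The blue tray is squarely inside the grey walls with no contact force. I'll release it, retreat over the orange tray and re-measure.

```bash
cat >> h.py <<'E'
def measure_blue(d):
    P=cloud(d);h=cv2.cvtColor(d['frame'],cv2.COLOR_BGR2HSV).reshape(-1,3).astype(int);p=P.reshape(-1,3)
    near=np.hypot(p[:,0]-.5213,p[:,1]-.2216)<.12
    b=(h[:,0]>98)&(h[:,0]<125)&(h[:,1]>110)&near
    r=b&(p[:,2]>.03)&(p[:,2]<.06)
    fl=b&(np.hypot(p[:,0]-.5213,p[:,1]-.2216)<.03)
    g=near&~b&(h[:,2]<70)&(p[:,2]>.025)&(p[:,2]<.045)
    A=np.c_[p[fl,:2]-[.5213,.2216],np.ones(fl.sum())]
    print('rim',rect(p[r]),np.percentile(p[r,2],[50,95]),'floor plane',np.linalg.lstsq(A,p[fl,2],rcond=None)[0],'grey',rect(p[g]))
E
python3 - <<'E'
from h import *
gripper_open(); e=state()['ee_pos']; move_l(p3(e,.14),speed=.15)
o=np.array([.586,-.2255]); move_to(p3(o,.14),Q(10.2)); print(state()['time'],np.round(state()['joint_pos'],2))
a=snap('top');b=snap('scene');measure_blue(a);measure_blue(b)
cv2.imwrite('pics/c.png',np.vstack([np.hstack([cv2.resize(a['frame'][180:260,170:270],(375,300)),cv2.resize(b['frame'][200:280,330:430],(375,300))]),np.hstack([cv2.resize(a['frame'][160:240,330:430],(375,300)),cv2.resize(b['frame'][130:230,220:320],(375,300))])]))
E
```

```text
12.5667 [-0.42  0.17  1.31  0.    1.67 -0.6 ]
rim (array([0.5209248 , 0.21992839]), (139.46498107910156, 89.85363006591797), 70.76093292236328) [0.04000034 0.04392516] floor plane [-0.00720031 -0.01162909  0.00943842] grey (array([0.52122119, 0.22140657]), (164.89149475097656, 115.25199127197266), 70.89331817626953)
rim (array([0.52386011, 0.22260461]), (157.9756622314453, 106.34881591796875), 72.02711486816406) [0.03803234 0.0442812 ] floor plane [-0.00246622  0.01686826  0.00850344] grey (array([0.52454767, 0.22257028]), (166.68287658691406, 117.15227508544922), 71.17724609375)
```

View pics/c.png

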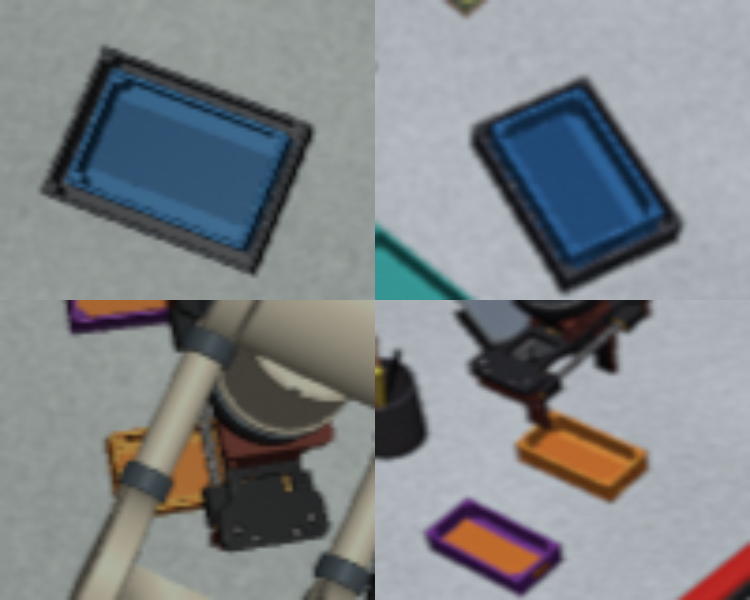

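Blue is home: rim z 40 mm, floor 8–9 mm, yaw 70.8°, and square in the grey tray. The fingers at (225,500) bracket the orange tray. Next I'll grip it about 5 mm deep, since the fingers must stay above the blue rim, and test the lift.

```bash
python3 - <<'E'
from h import *
o=np.array([.586,-.2255]); move_l(p3(o,.039),speed=.1); s=state();print(s['ee_pos'],s['ft_force'])
close(); s=state();print(s['time'],s['ee_pos'],s['finger_gap'],s['finger_force'])
z0=s['ee_pos'][2]
move_l(p3(o,.054),speed=.05); hold(.2); s=state();print(s['ee_pos'],s['finger_gap'],s['finger_force'],s['ft_force'])
b=snap('scene');P=cloud(b).reshape(-1,3);h=cv2.cvtColor(b['frame'],cv2.COLOR_BGR2HSV).reshape(-1,3)
m=(h[:,0]<22)&(h[:,1]>110)&(np.hypot(P[:,0]-.586,P[:,1]+.2255)<.06);print(np.percentile(P[m,2],[5,50,95]))
cv2.imwrite('pics/d.png',cv2.resize(b['frame'][130:230,220:320],(500,500)))
E
```

```text
[ 0.58652955 -0.22576416  0.0400542 ] [ 0.18212211  0.26696421 -0.18995436]
14.3583 [ 0.58620188 -0.22553756  0.03929938] 0.061850739145291246 29.999984800815582
[ 0.58579921 -0.22539903  0.05360172] 0.06144709933181578 29.999519884586334 [ 0.21145075 -0.3356158  -0.51872074]
[0.01609348 0.03828411 0.20975922]
```

View pics/d.png

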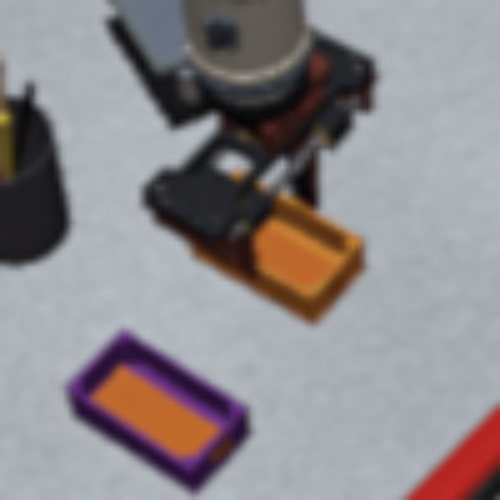

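The orange tray is held, with a steady 62 mm gap and its floor off the desk. Next I'll carry it over at height and lower it.

```bash
python3 - <<'E'
from h import *
o=np.array([.586,-.2255]);B=np.array([.521,.2205]);q=Q(-19.2)
move_l(p3(o,.16),speed=.12); move_to(p3(B,.16),q); s=state();print(s['time'],s['ee_pos'],s['finger_gap'])
move_l(p3(B,.075),speed=.1); a=snap('top');b=snap('scene')
move_l(p3(B,.0492),speed=.025); hold(.3); s=state();print(s['time'],s['ee_pos'],s['finger_gap'],s['finger_force'],s['ft_force'],s['moment'])
a=snap('top');b=snap('scene')
cv2.imwrite('pics/e.png',np.hstack([cv2.resize(a['frame'][180:260,170:270],(375,300)),cv2.resize(b['frame'][200:280,330:430],(375,300))]))
E
```

```text
17.7417 [0.52130235 0.21979755 0.15981942] 0.061641764974003296
20.325 [0.5210485  0.22051759 0.0492997 ] 0.061464230051492236 29.999587833881378 [-0.74727463 -0.19905078 -0.91878598] [ 0.00253031 -0.04109465 -0.04264731]
```

View pics/e.png

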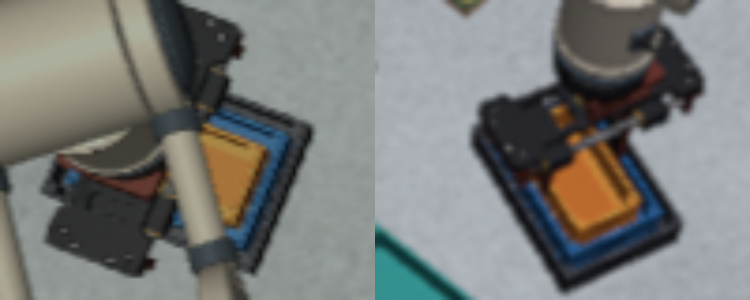

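The orange tray is inside the blue walls, about 2 mm above the floor. I'll ease it down a little more, release, retreat and check.

```bash
python3 - <<'E'
from h import *
B=np.array([.521,.2205])
move_l(p3(B,.0486),speed=.01); hold(.2); s=state();print(s['ee_pos'],s['ft_force'])
gripper_open(); move_l(p3(B,.16),speed=.1); movej([-1.2,.091,1.231,0,1.82,-.057]); hold(.3); print(state()['time'])
a=snap('top','top1.png');b=snap('scene');measure_blue(a)
P=cloud(a).reshape(-1,3);h=cv2.cvtColor(a['frame'],cv2.COLOR_BGR2HSV).reshape(-1,3).astype(int)
m=(h[:,0]<22)&(h[:,1]>110)&(np.hypot(P[:,0]-.521,P[:,1]-.2205)<.09);r=m&(P[:,2]>.033)
f=m&(np.hypot(P[:,0]-.521,P[:,1]-.2205)<.022)
print(rect(P[r]),np.percentile(P[r,2],[50,95]),np.median(P[f,2]),np.linalg.lstsq(np.c_[P[f,:2]-B,np.ones(f.sum())],P[f,2],rcond=None)[0])
cv2.imwrite('pics/f.png',np.vstack([cv2.resize(a['frame'],(800,500))[:300],np.hstack([cv2.resize(a['frame'][180:260,170:270],(400,300)),cv2.resize(b['frame'][200:280,330:430],(400,300))])]))
E
```

```text
[0.52101988 0.22049509 0.0486055 ] [-0.32465854  0.22042455 -0.68674229]
25.925
rim (array([0.52091388, 0.21974194]), (139.0312957763672, 89.93470001220703), 71.00139617919922) [0.0400519 0.044438 ] floor plane [0. 0. 0.] grey (array([0.52117987, 0.22162373]), (165.04454040527344, 114.98626708984375), 70.79602813720703)
(array([0.51912622, 0.21860782]), (112.96609497070312, 61.21709060668945), 70.73648071289062) [0.04416027 0.04830536] 0.013354145248513971 [ 0.00657903 -0.00023555  0.01322727]
```

View pics/f.png

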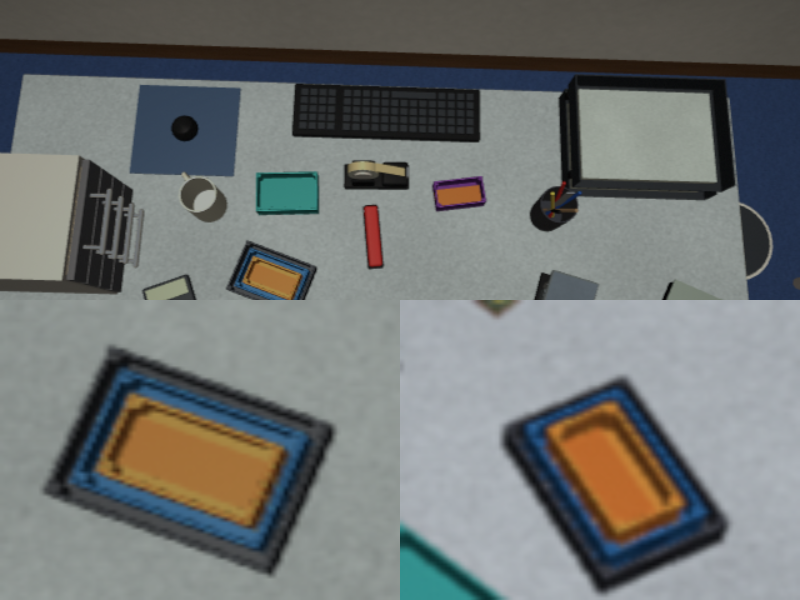

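The three trays are nested flat: rims at 36, 40 and 44 mm, orange floor at 12–13 mm. Everything else is where it was, so I'm handing in.

```bash
python3 -c "
from bench import *
print(job_done())"
```

```text
the job is handed in; nothing more can be done
None
```

The job is handed in at about 26 s: the blue tray lies flat and square in the grey one, and the orange tray was lowered to about 1 mm above the blue tray's floor, released, and lies flat there.

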